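Reset the breaker that still snaps and switch on its circuit

TASK

All three push-to-reset breakers on the counter power unit have popped out, and two of them are worn. Press the buttons slowly and gently until you feel one resist, snap over and stay in when let go; one that stays soft and springs back is no good, so leave it. Then switch on the toggle in line with the button that held, never switch on either of the other two, and leave the other goods on the counter where they are.

Things in the scene. Friction and masses are not known exactly. Their poses are not given: they have to be found in the camera images.
- power_unit: grey counter power unit, 260 (x) x 280 (y) x 75 mm high, fixed; origin: centre of its underside, x away from the robot, y left, z up. Its level aluminium top carries three circuits 75 mm apart along y, each a column: push-to-reset breaker button at x = -70 mm, black toggle at x = +10 mm, white socket outlet (5 mm high) at x = +67 mm. Just one breaker is sound, at random; all look the same.
- breaker_left (a point): point on the unit's top face, on the axis of the left (+y of the unit) breaker: an upright black barrel with a 21 mm collar, out of which stands a round button 14 mm in diameter, in a white rubber boot that yields 1 mm per 10 N. Replaced over the years, the barrels differ in height: the collar's top stands 5 to 23 mm and the popped-out button's top 19 to 37 mm above this point, different for each and not measured.
- pivot_left (a point): pivot of the left (+y of the unit) toggle switch, 4 mm above the unit's top face, in line with the button of the same circuit. The black lever is 16 mm wide (y), 8 mm thick, and its end stands 28 mm from the pivot.
- breaker_mid (a point): point on the unit's top face, on the axis of the middle breaker: an upright black barrel with a 21 mm collar, out of which stands a round button 14 mm in diameter, in a white rubber boot that yields 1 mm per 10 N. Replaced over the years, the barrels differ in height: the collar's top stands 5 to 23 mm and the popped-out button's top 19 to 37 mm above this point, different for each and not measured.
- pivot_mid (a point): pivot of the middle toggle switch, 4 mm above the unit's top face, in line with the button of the same circuit. The black lever is 16 mm wide (y), 8 mm thick, and its end stands 28 mm from the pivot.
- breaker_right (a point): point on the unit's top face, on the axis of the right (-y of the unit) breaker: an upright black barrel with a 21 mm collar, out of which stands a round button 14 mm in diameter, in a white rubber boot that yields 1 mm per 10 N. Replaced over the years, the barrels differ in height: the collar's top stands 5 to 23 mm and the popped-out button's top 19 to 37 mm above this point, different for each and not measured.
- pivot_right (a point): pivot of the right (-y of the unit) toggle switch, 4 mm above the unit's top face, in line with the button of the same circuit. The black lever is 16 mm wide (y), 8 mm thick, and its end stands 28 mm from the pivot.
- button_a (a joint): travel in m, down, of the button of circuit A (left, middle or right: not known): 0 out, 0.005 at its firm end stop. A sound button resists with 1.5 N at first and about 7 N at 1.3 mm, gives way, snaps down by itself from 2.9 mm on and stays in at about 4.5 mm. A worn one is soft all the way (1.5 N, rising to 3 N at the end stop) and springs back out. Over 18 N breaks it.
- toggle_a (a joint): lean in rad of the toggle of circuit A, the same circuit as button_a: 0 off (leans 0.35 rad from upright towards the buttons, the unit's -x), 0.7 on (leans 0.35 rad towards the outlets, +x). It snaps over past upright; that takes about 2 N at its end.
- button_b (a joint): travel in m, down, of the button of circuit B (left, middle or right: not known): 0 out, 0.005 at its firm end stop. A sound button resists with 1.5 N at first and about 7 N at 1.3 mm, gives way, snaps down by itself from 2.9 mm on and stays in at about 4.5 mm. A worn one is soft all the way (1.5 N, rising to 3 N at the end stop) and springs back out. Over 18 N breaks it.
- toggle_b (a joint): lean in rad of the toggle of circuit B, the same circuit as button_b: 0 off (leans 0.35 rad from upright towards the buttons, the unit's -x), 0.7 on (leans 0.35 rad towards the outlets, +x). It snaps over past upright; that takes about 2 N at its end.
- button_c (a joint): travel in m, down, of the button of circuit C (left, middle or right: not known): 0 out, 0.005 at its firm end stop. A sound button resists with 1.5 N at first and about 7 N at 1.3 mm, gives way, snaps down by itself from 2.9 mm on and stays in at about 4.5 mm. A worn one is soft all the way (1.5 N, rising to 3 N at the end stop) and springs back out. Over 18 N breaks it.
- toggle_c (a joint): lean in rad of the toggle of circuit C, the same circuit as button_c: 0 off (leans 0.35 rad from upright towards the buttons, the unit's -x), 0.7 on (leans 0.35 rad towards the outlets, +x). It snaps over past upright; that takes about 2 N at its end.
- coffee_jar: bystander: amber glass jar, 68 mm across, 115 mm high; origin at the centre of its underside
- tall_tin: bystander: tin, 72 mm across, 105 mm high; origin at the centre of its underside
- flat_tin: bystander: flat tin, 84 mm across, 45 mm high; origin at the centre of its underside
- carton: bystander: cardboard carton lying flat, 70 x 110 x 40 mm high; origin at the centre of its underside
- date_stamp: bystander: small date stamp, 22 x 42 x 28 mm high, on the rear strip of the power unit's top face; origin at the centre of its underside
- tape_roll: bystander: tape roll lying flat, 90 mm across, 24 mm high; origin at the centre of its underside

How it is judged:
By the outcome, as a careful person would: the job done as asked, in the order asked, and still so for the second after the job is handed in, with the robot touching nothing.
It also fails if it takes over 64 s, if anything falls off the work surface, if the arm or the gripper's body presses on something with over 40 N, if the wrist force passes 120 N, or if a joint passes its speed limit or range.

ROBOT

A 6-joint arm with a two-finger parallel gripper is mounted at the origin on the work surface. World frame = base frame: x ahead of the robot, y to its left, z up, the work surface at z = 0. Lengths are in m, angles in rad, forces in N, time in s.
With the tool pointing down it reaches from about 0.25 to 0.775 m from the base axis. Payload 4 kg.
Tool frame: the origin (TCP) lies between the finger pads; the fingertips stand 14 mm ahead of it and the grasp point (between the pads) lies 5 mm behind it; z points along the fingers, y is the direction in which the jaws open and shut (so a half turn about z gives the same grasp; the last joint's range is limited). The gripper opens to 85 mm and grips with 20 to 120 N. Pads are 22 mm wide; open, the fingers measure 114 mm over their backs; the gripper's body (76 mm by 85 mm) begins 54 mm behind the grasp point. The pads swing forward as they close: fully open they stand 13 mm farther back than shut.
Start: joints at [1.092, 0.087, 1.371, -0, 1.684, -0.103], TCP at [0.202, 0.512, 0.245] pointing down, gripper open.
Joint ranges: [-3.1, 3.1], [-0.76, 2.03], [0.27, 2.55], [-1.08, 4.22], [0.17, 2.65], [-2.57, 2.57]. Speed limits (rad/s): [2.79, 2.79, 3.14, 3.14, 3.14, 3.14].

INTERFACE

Orientations are given as a 3x3 rotation matrix whose columns are the frame's x, y, z axes.
In Python, from workcell import robot gives the robot as it stands.
- The arm moves only by the tool carry_out, never from a script. Its argument "moves" is a list of rows, each an object with "dp": the shift along the tool's x, y, z in m, a list of three; "yaw": the turn about the tool's z in rad; "hand": the gripper command: -1 is fully open, 1 is shut, values between are in proportion. A call has 1 to 8 rows; each row is the pose to reach, as a shift and turn from the pose commanded when the call began, along the tool's axes at that moment; what a row does not reach only later rows make up. A row lasts 1/12 s, in which the tool goes at most 41.7 mm and 7.16 degrees, less where a joint would pass 70% of its speed; a pose out of reach is approached as far as the arm can. A call with a gripper value outside its range is refused whole. The fingers move at their own pace and stop on an object; "squeeze" is the grip in N (left out, the last holds). Time passes only in rows, so rows that repeat a pose let the fingers close. It gives the time, the measured TCP pose, the force and the opening at its end, in the units of the state.
- robot.observe(): the state, without advancing time (a new reading comes with each control period).
- robot.capture(name): name is "scene" or "top" or "wrist"; returns (picture, depth): 420x560x3 uint8, red, green, blue; 420x560 float32, m along the optical axis (not along the pixel's ray), 0 where there is no reading.
- robot.calibration(name): a dict with "fx", "fy", "cx", "cy" (pixels), "k1" (the pictures are not rectified: a ray, as slopes to the right and down, at radius r is drawn at 1 + k1 r^2 times it, then the intrinsics apply), "world_from_camera" (4x4, takes a point from camera to world coordinates). Camera axes: x right, y up, looking along -z (the intrinsics and any distortion apply to the point x, -y, -z); pixel columns grow to the right and rows downward; lengths in m; the calibration is good to about 2 mm. A picture is of the moment at which its call begins: read the wrist's pose just before it. calibration takes no time and is no camera call; for the wrist camera it gives the pose at the moment of the call.
- robot.finish_job(): hands the job in, once; it reports no verdict.
The state is a dict: "clock": time; "qpos": joint angles; "qd": joint speeds; "joint_torque": joint torques, N m; "tool_pos": TCP position; "eef_rot": TCP orientation; "ft_force": force on the tool from outside, world axes, zero at the start; "moment": the same for the moment, N m; "width": opening from 0.0 (shut) to 1.0 (fully open).
Only numpy, scipy, OpenCV 4.12 (cv2) and the standard library are available. Lean on these libraries where they do the work, as an engineer would, in place of code of your own. Each camera call takes 0.05 s, during which the arm holds its last target.

## Working session

There is one attempt and no reset: what is moved stays moved. The work goes in short steps, Python scripts to look and compute and a tool call to move; the robot and the scene stay as the last step left them, time stands still between calls to the robot, and variables do not carry over. Pictures are saved under pics/ and viewed, and the job is handed in when it is done.

Besides the shell and the picture viewer there is one more tool, called after "Emit:" as a command line: name --argument value ..., lists and objects as JSON in quotes. carry_out: Moves the arm, as the interface text tells. Its arguments: {"type":"object","properties":{"moves":{"type":"array"},"squeeze":{"type":"number"}},"required":["moves"]}

```bash
ls; mkdir -p pics; cat > h.py <<'E'
import numpy as np, cv2
from workcell import robot
def cap(n,f):
    c=robot.calibration(n); p,d=robot.capture(n)
    cv2.imwrite(f'pics/{f}.png',p[:,:,::-1]); np.savez(f'pics/{f}.npz',p=p,d=d,**{k:np.array(v) for k,v in c.items()})
    return p,d,c
def cloud(d,c):
    h,w=d.shape; u,v=np.meshgrid(np.arange(w),np.arange(h))
    K=np.array([[c['fx'],0,c['cx']],[0,c['fy'],c['cy']],[0,0,1.]])
    xd=(u-c['cx'])/c['fx']; yd=(v-c['cy'])/c['fy']; x,y=xd.copy(),yd.copy()
    for _ in range(20):
        s=1+c['k1']*(x*x+y*y); x=xd/s;y=yd/s
    P=np.stack([x*d,-y*d,-d,np.ones_like(d)],-1)
    W=P@np.array(c['world_from_camera']).T
    W=W[...,:3]; W[d<=0]=np.nan
    return W
def load(f):
    z=np.load(f'pics/{f}.npz'); c={k:z[k] for k in z.files if k not in 'pd'}
    return z['p'],z['d'],c
E
python3 - <<'E'
from h import *
print(robot.observe())
for n in ['scene','top']: 
    p,d,c=cap(n,n+'0'); print(n,c)
E
```

```text
pics
{'clock': 0.0, 'qpos': array([ 1.09190166e+00,  8.79699712e-02,  1.37226117e+00,  1.99135847e-05,
        1.68358426e+00, -1.03099537e-01]), 'qd': array([ 5.44554924e-04, -6.28736677e-04,  9.33743755e-05, -1.24361261e-03,
        1.24771231e-03,  1.32052587e-03]), 'joint_torque': array([ 2.63978764e-04, -3.51854503e+01, -3.13279867e+01, -1.31816913e-05,
        1.06498628e-02,  4.88612841e-06]), 'tool_pos': array([0.20164166, 0.51120851, 0.24412739]), 'eef_rot': array([[-9.30216780e-01,  3.67009068e-01, -1.04179907e-03],
       [ 3.67010463e-01,  9.30214741e-01, -1.96357994e-03],
       [ 2.48445209e-04, -2.20890617e-03, -9.99997530e-01]]), 'ft_force': array([0.08198825, 0.41829879, 0.605788  ]), 'moment': array([0.0308649 , 0.00244469, 0.04772105]), 'width': 1.0012110706120696}
scene {'fx': 493.425750008534, 'fy': 493.425750008534, 'cx': 274.7730503448926, 'cy': 207.46069416666916, 'k1': -0.12522883964927733, 'world_from_camera': array([[-0.63961025, -0.57674882,  0.50819242,  1.03253881],
       [ 0.76869796, -0.48116258,  0.42140955,  0.4149029 ],
       [ 0.00147572,  0.66018434,  0.75110216,  0.79710046],
       [ 0.        ,  0.        ,  0.        ,  1.        ]])}
top {'fx': 540.7243146601412, 'fy': 540.7243146601412, 'cx': 279.53589968219933, 'cy': 207.08625847954332, 'k1': -0.18294832457557272, 'world_from_camera': array([[ 0.0036091 ,  0.98633193, -0.16473097,  0.39961357],
       [-0.99988818,  0.00595007,  0.01371961,  0.04047314],
       [ 0.01451225,  0.16466304,  0.98624311,  1.13505421],
       [ 0.        ,  0.        ,  0.        ,  1.        ]])}
```

View pics/scene0.png

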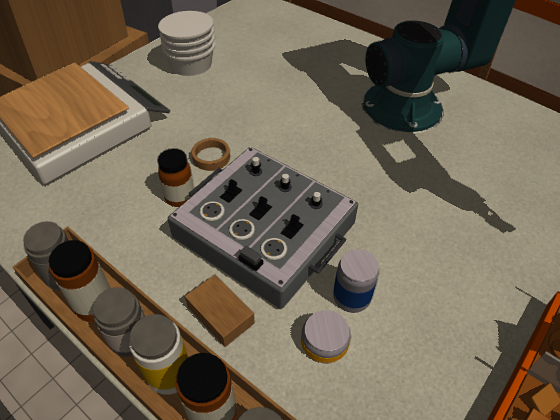

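View pics/top0.png

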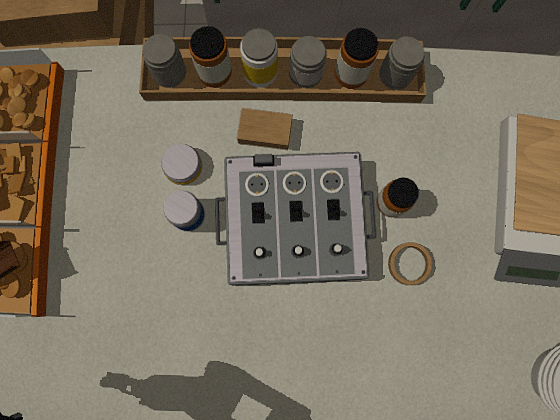

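The top view shows the unit with its buttons at about (260,252), (298,250) and (337,248) and the toggles at (258,212), (296,211) and (334,209). Image left is +y. Next I measure positions.

```bash
python3 - <<'E'
from h import *
p,d,c=load('top0'); W=cloud(d,c)
# top face fit
m=(abs(W[...,2]-0.075)<0.006); m[:140]=0;m[295:]=0;m[:,:215]=0;m[:,375:]=0
q=W[m]; print(len(q),q[:,2].mean())
A=np.c_[q[:,:2],np.ones(len(q))]; print('plane',np.linalg.lstsq(A,q[:,2],rcond=None)[0])
mm=cv2.morphologyEx(m.astype(np.uint8),cv2.MORPH_CLOSE,np.ones((15,15)))
pts=W[(mm>0)&m][:,:2].astype(np.float32)*1000
r=cv2.minAreaRect(pts); print(r)
for n,(u,v) in dict(bl=(260,252),bm=(298,250),br=(337,248),tl=(258,212),tm=(296,211),tr=(334,209),ol=(257,184),om=(294,182),orr=(332,181),stamp=(263,159)).items():
    w=W[v-9:v+10,u-9:u+10].reshape(-1,3); z=w[:,2]; k=z>np.nanmax(z)-.006
    print(n,W[v,u].round(4),'high',w[k].mean(0).round(4),np.nanmax(z).round(4),k.sum())
p,d,c=load('scene0'); W=cloud(d,c)
print('scene')
for n,(u,v) in dict(bl=(317,199),bm=(285,181),br=(256,162)).items():
    w=W[v-10:v+10,u-8:u+9].reshape(-1,3); z=w[:,2]; k=z>np.nanmax(z)-.004
    print(n,W[v,u].round(4),'high',w[k].mean(0).round(4),np.nanmax(z).round(4),k.sum())
E
```

```text
16315 0.07558798648868827
plane [ 0.00173252 -0.00031296  0.07462678]
((558.8212280273438, -6.30511474609375), (258.1219177246094, 280.1184997558594), 2.7294347286224365)
bl [0.4845 0.063  0.1068] high [0.4851 0.0659 0.1055] 0.109 28
bm [ 0.4883 -0.0091  0.1108] high [ 0.4883 -0.0098  0.1095] 0.1128 37
br [ 0.4922 -0.0835  0.1116] high [ 0.4941 -0.084   0.1123] 0.1153 41
tl [0.5636 0.0679 0.0939] high [0.5569 0.0694 0.1066] 0.1108 21
tm [ 0.5647 -0.0058  0.1019] high [ 0.5597 -0.0062  0.1057] 0.1092 31
tr [ 0.57   -0.0804  0.096 ] high [ 0.5634 -0.0807  0.1062] 0.1094 25
ol [0.6224 0.0709 0.0793] high [0.6211 0.0709 0.0809] 0.0851 223
om [ 0.6262 -0.0028  0.0828] high [ 0.626  -0.0032  0.0813] 0.0856 186
orr [ 0.6296 -0.0791  0.0793] high [ 0.6291 -0.0787  0.081 ] 0.0852 216
stamp [0.6676 0.059  0.1035] high [0.6696 0.059  0.1034] 0.1074 123
scene
bl [0.4896 0.0701 0.0961] high [0.4875 0.0665 0.1049] 0.1073 28
bm [ 0.4976 -0.0027  0.1041] high [ 0.4909 -0.0087  0.1089] 0.1109 30
br [ 0.4956 -0.0801  0.107 ] high [ 0.4945 -0.0841  0.1128] 0.1149 27
```

```bash
python3 - <<'E'
from h import *
a=load('top0')[0][140:295,205:385]; b=load('scene0')[0][130:310,160:370]
cv2.imwrite('pics/zt.png',cv2.resize(a,None,fx=4,fy=3.8,interpolation=2)[:600,:,::-1])
cv2.imwrite('pics/zs.png',cv2.resize(b,None,fx=3.3,fy=3.3,interpolation=2)[:600,:,::-1])
E
```

```text
(no output)
```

View pics/zt.png

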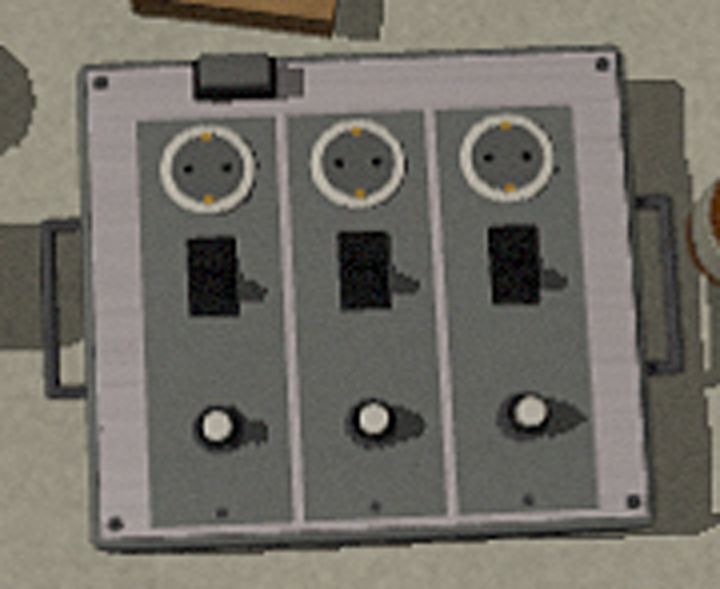

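View pics/zs.png

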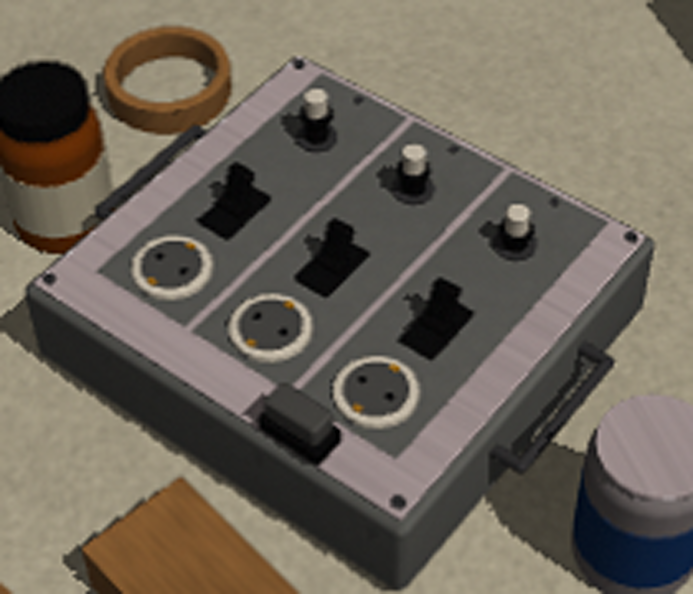

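Emit:
carry_out --moves '[{"dp":[-0.427,-0.311,0.03],"yaw":-0.426,"hand":1},{"dp":[-0.427,-0.311,0.03],"yaw":-0.426,"hand":1},{"dp":[-0.427,-0.311,0.03],"yaw":-0.426,"hand":1},{"dp":[-0.427,-0.311,0.03],"yaw":-0.426,"hand":1},{"dp":[-0.427,-0.311,0.03],"yaw":-0.426,"hand":1},{"dp":[-0.427,-0.311,0.03],"yaw":-0.426,"hand":1},{"dp":[-0.427,-0.311,0.03],"yaw":-0.426,"hand":1},{"dp":[-0.427,-0.311,0.03],"yaw":-0.426,"hand":1}]' --squeeze 40

```text
clock: 0.77
tool_pos: [0.3756, 0.2368, 0.2265]
eef_rot: [[-0.999, -0.051, -0.0], [-0.051, 0.999, -0.0], [0.0, -0.0, -1.0]]
ft_force: [1.7, 0.1, 0.4]
width: 0.002
```

```bash
cat > go.py <<'E'
import sys
from h import *
o=robot.observe(); R=o['eef_rot']; t=np.array([float(a) for a in sys.argv[1:4]])
print(o['tool_pos'].round(4),'dp',(R.T@(t-o['tool_pos'])).round(4),'xang',np.degrees(np.arctan2(R[1,0],R[0,0])).round(2),o['ft_force'].round(2),o['width'],o['clock'])
print(R.round(4).tolist())
E
python3 go.py 0.485 0.0655 0.16
```

```text
[0.3756 0.2368 0.2265] dp [-0.1006 -0.1767  0.0665] xang -177.1 [1.66 0.1  0.39] 0.002250764689256128 0.7667
[[-0.9987, -0.0506, -0.0002], [-0.0506, 0.9987, -0.0], [0.0002, -0.0, -1.0]]
```

Emit:
carry_out --moves '[{"dp":[-0.1006,-0.1767,0.04],"yaw":0,"hand":1},{"dp":[-0.1006,-0.1767,0.04],"yaw":0,"hand":1},{"dp":[-0.1006,-0.1767,0.04],"yaw":0,"hand":1},{"dp":[-0.1006,-0.1767,0.04],"yaw":0,"hand":1},{"dp":[-0.1006,-0.1767,0.04],"yaw":0,"hand":1},{"dp":[-0.1006,-0.1767,0.066],"yaw":0,"hand":1},{"dp":[-0.1006,-0.1767,0.066],"yaw":0,"hand":1}]'

```text
clock: 1.35
tool_pos: [0.4823, 0.0652, 0.1556]
eef_rot: [[-0.999, -0.046, -0.01], [-0.046, 0.999, 0.0], [0.01, 0.0, -1.0]]
ft_force: [-2.1, 0.1, -1.7]
width: 0.0
```

```bash
python3 go.py 0.485 0.0655 0.13; python3 - <<'E'
from h import *
p,d,c=cap('wrist','w1'); cap('scene','s1')
W=cloud(d,c); print(c['world_from_camera'].round(3).tolist())
E
```

```text
[0.4823 0.0652 0.1556] dp [-0.0029  0.0002  0.0256] xang -177.38 [-2.13  0.1  -1.68] 7.556498106985216e-05 1.35
[[-0.9989, -0.0457, -0.0105], [-0.0457, 0.999, 0.0], [0.0104, 0.0005, -0.9999]]
[[-0.046, -0.956, -0.288, 0.408], [0.999, -0.044, -0.014, 0.062], [0.001, -0.289, 0.957, 0.284], [0.0, 0.0, 0.0, 1.0]]
```

View pics/w1.png

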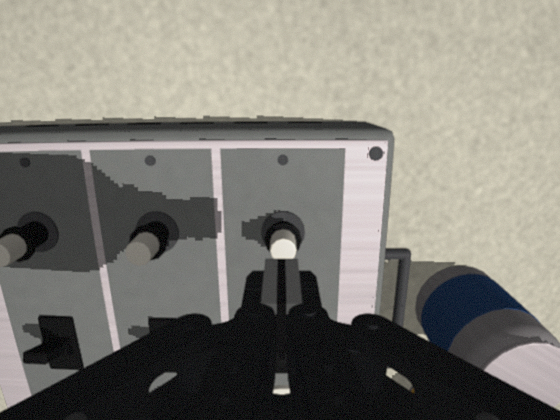

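View pics/s1.png

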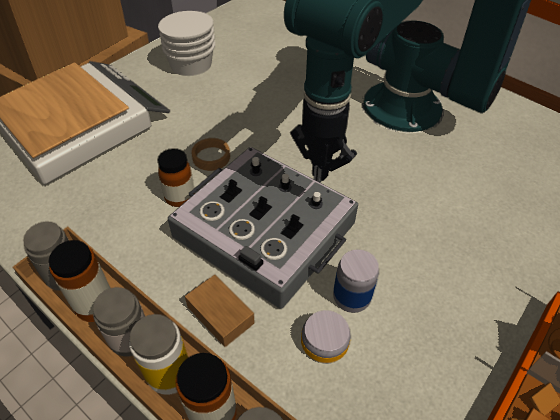

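```bash
python3 - <<'E'
from h import *
p,d,c=load('w1'); W=cloud(d,c)
for (u,v,n) in [(284,243,'b'),(280,285,'tip'),(262,285,'tipL'),(300,285,'tipR'),(148,240,'bm'),(270,275,''),(291,275,'')]: print(n,W[v,u].round(4))
w=W[228:256,268:300].reshape(-1,3); k=w[:,2]>np.nanmax(w[:,2][w[:,2]<.12])-.004; k&=w[:,2]<.12; print(w[k].mean(0),w[k].max(0),w[k].min(0))
w=W[225:270,120:170].reshape(-1,3); k=w[:,2]>np.nanmax(w[:,2])-.004;print('mid',w[k].mean(0),w[k].max(0),w[k].min(0))
w=W[225:270,0:40].reshape(-1,3); k=w[:,2]>np.nanmax(w[:,2])-.004;print('r',w[k].mean(0),w[k].max(0),w[k].min(0))
w=W[255:330,230:330].reshape(-1,3); k=(w[:,2]>.13)&(w[:,2]<.16); print('tips',w[k].mean(0),w[k].max(0),w[k].min(0))
cv2.imwrite('pics/zw.png',cv2.resize(p[210:330,210:350],None,fx=5,fy=5,interpolation=2)[:,:,::-1])
print(robot.observe()['tool_pos'],robot.observe()['ft_force'])
E
```

```text
b [0.4823 0.0671 0.1028]
tip [0.472  0.0646 0.1666]
tipL [0.4763 0.0582 0.1592]
tipR [0.4755 0.0722 0.1597]
bm [ 0.4847 -0.0044  0.1013]
 [0.4726 0.061  0.1582]
 [0.4719 0.0687 0.159 ]
[0.48469249 0.06679019 0.10281788] [0.48974637 0.07358638 0.10486135] [0.47953401 0.05992573 0.10088072]
mid [ 0.48942475 -0.00771525  0.1071046 ] [ 0.49710381 -0.00108003  0.10892329] [ 0.48297634 -0.01507243  0.10494847]
r [ 0.49369861 -0.07922985  0.11051207] [ 0.50029449 -0.07552407  0.11288414] [ 0.48659898 -0.08350852  0.10891512]
tips [0.47389205 0.06500541 0.15336721] [0.47762224 0.07865692 0.15999976] [0.47100692 0.05176156 0.14409004]
[0.48334378 0.06739432 0.15961865] [ 0.4554524   0.09785626 -0.17925778]
```

View pics/zw.png

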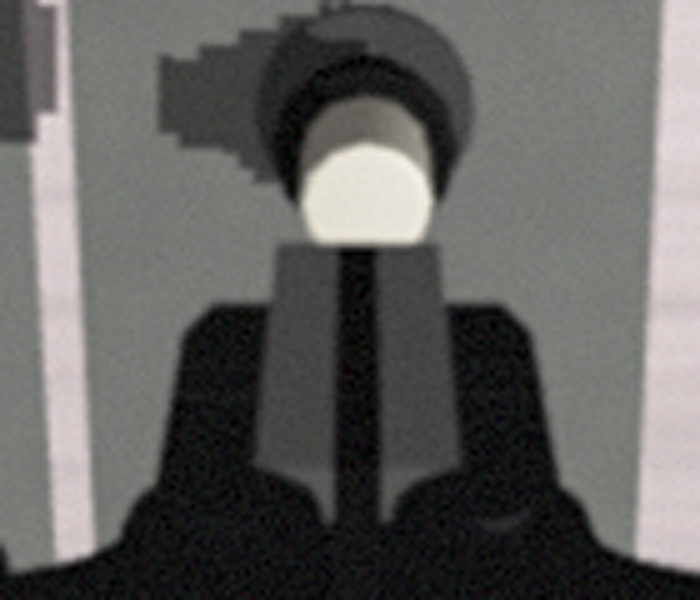

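The middle and right buttons are also visible here, and the left one sits at about (0.485, 0.0665), top z near 0.105. Next I go down to just above it.

Emit:
carry_out --moves '[{"dp":[-0.0015,-0.001,0.02],"yaw":0,"hand":1},{"dp":[-0.0015,-0.001,0.033],"yaw":0,"hand":1},{"dp":[-0.0015,-0.001,0.033],"yaw":0,"hand":1},{"dp":[-0.0015,-0.001,0.033],"yaw":0,"hand":1},{"dp":[-0.0015,-0.001,0.033],"yaw":0,"hand":1},{"dp":[-0.0015,-0.001,0.033],"yaw":0,"hand":1}]'

```text
clock: 1.95
tool_pos: [0.487, 0.067, 0.1299]
eef_rot: [[-0.999, -0.051, 0.003], [-0.051, 0.999, 0.0], [-0.003, 0.0, -1.0]]
ft_force: [0.3, -0.7, -0.4]
width: -0.004
```

```bash
python3 go.py 0.485 0.0665 0.12
```

```text
[0.487  0.067  0.1299] dp [ 0.002  -0.0004  0.0099] xang -177.06 [ 0.26 -0.73 -0.41] -0.003914209846461018 1.95
[[-0.9987, -0.0513, 0.0033], [-0.0513, 0.9987, 0.0002], [-0.0033, 0.0, -1.0]]
```

Emit:
carry_out --moves '[{"dp":[0.001,0,0.001],"yaw":0,"hand":1},{"dp":[0.001,0,0.002],"yaw":0,"hand":1},{"dp":[0.001,0,0.003],"yaw":0,"hand":1},{"dp":[0.001,0,0.004],"yaw":0,"hand":1},{"dp":[0.001,0,0.004],"yaw":0,"hand":1},{"dp":[0.001,0,0.004],"yaw":0,"hand":1}]'

```text
clock: 2.45
tool_pos: [0.4851, 0.0663, 0.1238]
eef_rot: [[-0.999, -0.05, -0.0], [-0.05, 0.999, 0.0], [0.0, 0.0, -1.0]]
ft_force: [-1.0, -0.3, -0.4]
width: 0.0
```

Emit:
carry_out --moves '[{"dp":[0,0,0.0005],"yaw":0,"hand":1},{"dp":[0,0,0.001],"yaw":0,"hand":1},{"dp":[0,0,0.001],"yaw":0,"hand":1},{"dp":[0,0,0.001],"yaw":0,"hand":1}]'

```text
clock: 2.78
tool_pos: [0.4851, 0.0663, 0.1229]
eef_rot: [[-0.999, -0.05, -0.0], [-0.05, 0.999, 0.0], [0.0, 0.0, -1.0]]
ft_force: [-0.7, -0.1, -0.5]
width: 0.001
```

Emit:
carry_out --moves '[{"dp":[0,0,0.0005],"yaw":0,"hand":1},{"dp":[0,0,0.001],"yaw":0,"hand":1},{"dp":[0,0,0.001],"yaw":0,"hand":1},{"dp":[0,0,0.001],"yaw":0,"hand":1}]'

```text
clock: 3.12
tool_pos: [0.4852, 0.0663, 0.122]
eef_rot: [[-0.999, -0.05, 0.0], [-0.05, 0.999, 0.0], [-0.0, 0.0, -1.0]]
ft_force: [-0.2, 0.7, -0.8]
width: -0.0
```

Emit:
carry_out --moves '[{"dp":[0,0,0.0005],"yaw":0,"hand":1},{"dp":[0,0,0.001],"yaw":0,"hand":1},{"dp":[0,0,0.001],"yaw":0,"hand":1},{"dp":[0,0,0.001],"yaw":0,"hand":1}]'

```text
clock: 3.45
tool_pos: [0.4851, 0.0664, 0.1209]
eef_rot: [[-0.999, -0.05, -0.0], [-0.05, 0.999, 0.0], [0.0, 0.0, -1.0]]
ft_force: [-0.1, -0.5, -0.5]
width: -0.003
```

Emit:
carry_out --moves '[{"dp":[0,0,0.0005],"yaw":0,"hand":1},{"dp":[0,0,0.001],"yaw":0,"hand":1},{"dp":[0,0,0.001],"yaw":0,"hand":1},{"dp":[0,0,0.001],"yaw":0,"hand":1}]'

```text
clock: 3.78
tool_pos: [0.4851, 0.0664, 0.1199]
eef_rot: [[-0.999, -0.05, -0.0], [-0.05, 0.999, 0.0], [0.0, 0.0, -1.0]]
ft_force: [-0.0, 0.0, 0.1]
width: 0.001
```

Emit:
carry_out --moves '[{"dp":[0,0,0.0005],"yaw":0,"hand":1},{"dp":[0,0,0.001],"yaw":0,"hand":1},{"dp":[0,0,0.001],"yaw":0,"hand":1},{"dp":[0,0,0.001],"yaw":0,"hand":1}]'

```text
clock: 4.12
tool_pos: [0.4851, 0.0663, 0.1189]
eef_rot: [[-0.999, -0.05, -0.0], [-0.05, 0.999, 0.0], [0.0, 0.0, -1.0]]
ft_force: [-1.0, -1.0, -0.0]
width: 0.001
```

Emit:
carry_out --moves '[{"dp":[0,0,0.0005],"yaw":0,"hand":1},{"dp":[0,0,0.001],"yaw":0,"hand":1},{"dp":[0,0,0.001],"yaw":0,"hand":1},{"dp":[0,0,0.001],"yaw":0,"hand":1}]'

```text
clock: 4.45
tool_pos: [0.4852, 0.0663, 0.1181]
eef_rot: [[-0.999, -0.05, 0.0], [-0.05, 0.999, 0.0], [-0.0, 0.0, -1.0]]
ft_force: [0.0, -0.3, -0.0]
width: -0.002
```

Emit:
carry_out --moves '[{"dp":[0,0,0.0005],"yaw":0,"hand":1},{"dp":[0,0,0.001],"yaw":0,"hand":1},{"dp":[0,0,0.001],"yaw":0,"hand":1},{"dp":[0,0,0.001],"yaw":0,"hand":1}]'

```text
clock: 4.78
tool_pos: [0.4853, 0.0663, 0.1172]
eef_rot: [[-0.999, -0.05, 0.0], [-0.05, 0.999, 0.0], [-0.0, 0.0, -1.0]]
ft_force: [-0.5, 0.0, 0.7]
width: 0.001
```

Emit:
carry_out --moves '[{"dp":[0,0,0.0005],"yaw":0,"hand":1},{"dp":[0,0,0.001],"yaw":0,"hand":1},{"dp":[0,0,0.001],"yaw":0,"hand":1},{"dp":[0,0,0.001],"yaw":0,"hand":1}]'

```text
clock: 5.12
tool_pos: [0.4852, 0.0663, 0.116]
eef_rot: [[-0.999, -0.05, 0.0], [-0.05, 0.999, 0.0], [-0.0, 0.0, -1.0]]
ft_force: [0.3, 0.7, 1.3]
width: -0.001
```

Emit:
carry_out --moves '[{"dp":[0,0,0.0005],"yaw":0,"hand":1},{"dp":[0,0,0.001],"yaw":0,"hand":1},{"dp":[0,0,0.001],"yaw":0,"hand":1},{"dp":[0,0,0.001],"yaw":0,"hand":1}]'

```text
clock: 5.45
tool_pos: [0.4852, 0.0663, 0.115]
eef_rot: [[-0.999, -0.05, 0.0], [-0.05, 0.999, 0.0], [-0.0, 0.0, -1.0]]
ft_force: [-0.4, 0.3, 2.0]
width: -0.002
```

Emit:
carry_out --moves '[{"dp":[0,0,0.0005],"yaw":0,"hand":1},{"dp":[0,0,0.001],"yaw":0,"hand":1},{"dp":[0,0,0.001],"yaw":0,"hand":1},{"dp":[0,0,0.001],"yaw":0,"hand":1}]'

```text
clock: 5.78
tool_pos: [0.4852, 0.0664, 0.1141]
eef_rot: [[-0.999, -0.05, 0.0], [-0.05, 0.999, 0.0], [-0.0, 0.0, -1.0]]
ft_force: [-0.8, 0.7, 2.3]
width: -0.005
```

Emit:
carry_out --moves '[{"dp":[0,0,0.0005],"yaw":0,"hand":1},{"dp":[0,0,0.001],"yaw":0,"hand":1},{"dp":[0,0,0.001],"yaw":0,"hand":1},{"dp":[0,0,0.001],"yaw":0,"hand":1}]'

```text
clock: 6.12
tool_pos: [0.4852, 0.0663, 0.1131]
eef_rot: [[-0.999, -0.05, 0.0], [-0.05, 0.999, 0.0], [-0.0, 0.0, -1.0]]
ft_force: [-0.2, -0.1, 1.8]
width: 0.002
```

The left button is soft all the way (about 2 N over 4 mm), so it is worn. Next is the middle one.

Emit:
carry_out --moves '[{"dp":[0,0,-0.003],"yaw":0,"hand":1},{"dp":[0,0,-0.03],"yaw":0,"hand":1},{"dp":[0,-0.035,-0.03],"yaw":0,"hand":1},{"dp":[0,-0.06,-0.03],"yaw":0,"hand":1},{"dp":[0,-0.075,-0.03],"yaw":0,"hand":1},{"dp":[0,-0.075,-0.022],"yaw":0,"hand":1},{"dp":[0,-0.075,-0.016],"yaw":0,"hand":1},{"dp":[0,-0.075,-0.014],"yaw":0,"hand":1}]'

```text
clock: 6.78
tool_pos: [0.4877, -0.0079, 0.1248]
eef_rot: [[-0.999, -0.05, -0.004], [-0.05, 0.999, 0.001], [0.004, 0.001, -1.0]]
ft_force: [-0.1, 1.0, 0.8]
width: 0.001
```

Emit:
carry_out --moves '[{"dp":[0,0,0],"yaw":0,"hand":1},{"dp":[0,0,0],"yaw":0,"hand":1},{"dp":[0,0,0],"yaw":0,"hand":1}]'

```text
clock: 7.03
tool_pos: [0.489, -0.0078, 0.127]
eef_rot: [[-0.999, -0.051, 0.0], [-0.051, 0.999, 0.0], [-0.0, 0.0, -1.0]]
ft_force: [1.3, -0.4, 0.9]
width: 0.001
```

```bash
python3 go.py 0.489 -0.009 0.122
```

```text
[ 0.489  -0.0078  0.127 ] dp [ 0.     -0.0012  0.005 ] xang -177.05 [ 1.3  -0.44  0.94] 0.0008506059839566971 7.0333
[[-0.9987, -0.0515, 0.0], [-0.0515, 0.9987, 0.0002], [-0.0, 0.0002, -1.0]]
```

Next I press the middle one in 1 mm steps, correcting y by 1 mm.

Emit:
carry_out --moves '[{"dp":[0,-0.001,0.0005],"yaw":0,"hand":1},{"dp":[0,-0.001,0.001],"yaw":0,"hand":1},{"dp":[0,-0.001,0.0015],"yaw":0,"hand":1},{"dp":[0,-0.001,0.002],"yaw":0,"hand":1},{"dp":[0,-0.001,0.002],"yaw":0,"hand":1},{"dp":[0,-0.001,0.002],"yaw":0,"hand":1}]'

```text
clock: 7.53
tool_pos: [0.489, -0.0096, 0.125]
eef_rot: [[-0.999, -0.05, -0.0], [-0.05, 0.999, 0.0], [0.0, 0.0, -1.0]]
ft_force: [-0.6, 0.4, -0.3]
width: 0.0
```

Emit:
carry_out --moves '[{"dp":[0,0,0.0005],"yaw":0,"hand":1},{"dp":[0,0,0.001],"yaw":0,"hand":1},{"dp":[0,0,0.001],"yaw":0,"hand":1},{"dp":[0,0,0.001],"yaw":0,"hand":1}]'

```text
clock: 7.87
tool_pos: [0.4889, -0.0096, 0.1239]
eef_rot: [[-0.999, -0.05, -0.0], [-0.05, 0.999, 0.0], [0.0, 0.0, -1.0]]
ft_force: [-0.4, -0.8, -0.1]
width: -0.001
```

Emit:
carry_out --moves '[{"dp":[0,0,0.0005],"yaw":0,"hand":1},{"dp":[0,0,0.001],"yaw":0,"hand":1},{"dp":[0,0,0.001],"yaw":0,"hand":1},{"dp":[0,0,0.001],"yaw":0,"hand":1}]'

```text
clock: 8.2
tool_pos: [0.489, -0.0096, 0.123]
eef_rot: [[-0.999, -0.05, -0.0], [-0.05, 0.999, 0.0], [0.0, 0.0, -1.0]]
ft_force: [-0.2, -0.7, 0.9]
width: -0.001
```

Emit:
carry_out --moves '[{"dp":[0,0,0.0005],"yaw":0,"hand":1},{"dp":[0,0,0.001],"yaw":0,"hand":1},{"dp":[0,0,0.001],"yaw":0,"hand":1},{"dp":[0,0,0.001],"yaw":0,"hand":1}]'

```text
clock: 8.53
tool_pos: [0.4891, -0.0096, 0.1222]
eef_rot: [[-0.999, -0.05, 0.0], [-0.05, 0.999, 0.0], [-0.0, 0.0, -1.0]]
ft_force: [0.3, -0.4, 1.1]
width: 0.003
```

Emit:
carry_out --moves '[{"dp":[0,0,0.0005],"yaw":0,"hand":1},{"dp":[0,0,0.001],"yaw":0,"hand":1},{"dp":[0,0,0.001],"yaw":0,"hand":1},{"dp":[0,0,0.001],"yaw":0,"hand":1}]'

```text
clock: 8.87
tool_pos: [0.4891, -0.0096, 0.1211]
eef_rot: [[-0.999, -0.05, 0.0], [-0.05, 0.999, 0.0], [-0.0, 0.0, -1.0]]
ft_force: [-0.6, -0.1, 2.2]
width: -0.001
```

Emit:
carry_out --moves '[{"dp":[0,0,0.0005],"yaw":0,"hand":1},{"dp":[0,0,0.001],"yaw":0,"hand":1},{"dp":[0,0,0.001],"yaw":0,"hand":1},{"dp":[0,0,0.001],"yaw":0,"hand":1}]'

```text
clock: 9.2
tool_pos: [0.4891, -0.0096, 0.1201]
eef_rot: [[-0.999, -0.05, 0.0], [-0.05, 0.999, 0.0], [-0.0, 0.0, -1.0]]
ft_force: [0.7, -0.2, 2.3]
width: -0.002
```

Emit:
carry_out --moves '[{"dp":[0,0,0.0005],"yaw":0,"hand":1},{"dp":[0,0,0.001],"yaw":0,"hand":1},{"dp":[0,0,0.001],"yaw":0,"hand":1},{"dp":[0,0,0.001],"yaw":0,"hand":1}]'

```text
clock: 9.53
tool_pos: [0.4891, -0.0095, 0.1191]
eef_rot: [[-0.999, -0.05, 0.0], [-0.05, 0.999, 0.0], [-0.0, 0.0, -1.0]]
ft_force: [-0.5, 0.3, 1.9]
width: 0.002
```

Emit:
carry_out --moves '[{"dp":[0,0,0.0005],"yaw":0,"hand":1},{"dp":[0,0,0.001],"yaw":0,"hand":1},{"dp":[0,0,0.001],"yaw":0,"hand":1},{"dp":[0,0,0.001],"yaw":0,"hand":1}]'

```text
clock: 9.87
tool_pos: [0.489, -0.0096, 0.118]
eef_rot: [[-0.999, -0.05, 0.0], [-0.05, 0.999, 0.0], [-0.0, 0.0, -1.0]]
ft_force: [-0.2, 0.3, 2.5]
width: 0.001
```

The middle button is worn too. Next is the right one.

Emit:
carry_out --moves '[{"dp":[0,0,-0.003],"yaw":0,"hand":1},{"dp":[0,0,-0.03],"yaw":0,"hand":1},{"dp":[0,-0.035,-0.03],"yaw":0,"hand":1},{"dp":[0,-0.06,-0.03],"yaw":0,"hand":1},{"dp":[0,-0.075,-0.03],"yaw":0,"hand":1},{"dp":[0,-0.075,-0.022],"yaw":0,"hand":1},{"dp":[0,-0.075,-0.017],"yaw":0,"hand":1},{"dp":[0,-0.075,-0.014],"yaw":0,"hand":1}]'

```text
clock: 10.53
tool_pos: [0.4917, -0.0836, 0.1301]
eef_rot: [[-0.999, -0.05, -0.003], [-0.05, 0.999, 0.002], [0.003, 0.002, -1.0]]
ft_force: [0.7, -0.1, -0.3]
width: 0.0
```

Emit:
carry_out --moves '[{"dp":[0,0,0],"yaw":0,"hand":1},{"dp":[0,0,0],"yaw":0,"hand":1},{"dp":[0,0,0],"yaw":0,"hand":1},{"dp":[0,0,0],"yaw":0,"hand":1}]'

```text
clock: 10.87
tool_pos: [0.4929, -0.084, 0.1323]
eef_rot: [[-0.999, -0.051, 0.001], [-0.051, 0.999, 0.0], [-0.001, 0.0, -1.0]]
ft_force: [-0.3, 0.4, 0.1]
width: -0.001
```

Emit:
carry_out --moves '[{"dp":[0,0,0.0005],"yaw":0,"hand":1},{"dp":[0,0,0.001],"yaw":0,"hand":1},{"dp":[0,0,0.001],"yaw":0,"hand":1},{"dp":[0,0,0.001],"yaw":0,"hand":1}]'

```text
clock: 11.2
tool_pos: [0.4928, -0.0845, 0.131]
eef_rot: [[-0.999, -0.05, 0.0], [-0.05, 0.999, 0.0], [-0.0, 0.0, -1.0]]
ft_force: [0.2, -0.1, -0.4]
width: -0.004
```

Emit:
carry_out --moves '[{"dp":[0,0,0.0005],"yaw":0,"hand":1},{"dp":[0,0,0.001],"yaw":0,"hand":1},{"dp":[0,0,0.001],"yaw":0,"hand":1},{"dp":[0,0,0.001],"yaw":0,"hand":1}]'

```text
clock: 11.53
tool_pos: [0.4927, -0.0845, 0.1299]
eef_rot: [[-0.999, -0.05, -0.0], [-0.05, 0.999, 0.0], [0.0, 0.0, -1.0]]
ft_force: [0.0, 0.9, -0.8]
width: 0.003
```

Emit:
carry_out --moves '[{"dp":[0,0,0.0005],"yaw":0,"hand":1},{"dp":[0,0,0.001],"yaw":0,"hand":1},{"dp":[0,0,0.001],"yaw":0,"hand":1},{"dp":[0,0,0.001],"yaw":0,"hand":1}]'

```text
clock: 11.87
tool_pos: [0.4927, -0.0845, 0.1289]
eef_rot: [[-0.999, -0.05, -0.0], [-0.05, 0.999, 0.0], [0.0, 0.0, -1.0]]
ft_force: [0.6, -0.4, -1.2]
width: -0.005
```

Emit:
carry_out --moves '[{"dp":[0,0,0.0005],"yaw":0,"hand":1},{"dp":[0,0,0.001],"yaw":0,"hand":1},{"dp":[0,0,0.001],"yaw":0,"hand":1},{"dp":[0,0,0.001],"yaw":0,"hand":1}]'

```text
clock: 12.2
tool_pos: [0.4927, -0.0844, 0.1279]
eef_rot: [[-0.999, -0.05, -0.0], [-0.05, 0.999, 0.0], [0.0, 0.0, -1.0]]
ft_force: [-0.9, 0.4, 0.2]
width: -0.001
```

Emit:
carry_out --moves '[{"dp":[0,0,0.0005],"yaw":0,"hand":1},{"dp":[0,0,0.001],"yaw":0,"hand":1},{"dp":[0,0,0.001],"yaw":0,"hand":1},{"dp":[0,0,0.001],"yaw":0,"hand":1}]'

```text
clock: 12.53
tool_pos: [0.4927, -0.0845, 0.1269]
eef_rot: [[-0.999, -0.05, -0.0], [-0.05, 0.999, 0.0], [0.0, 0.0, -1.0]]
ft_force: [0.3, 0.0, 0.1]
width: -0.002
```

Emit:
carry_out --moves '[{"dp":[0,0,0.0005],"yaw":0,"hand":1},{"dp":[0,0,0.001],"yaw":0,"hand":1},{"dp":[0,0,0.001],"yaw":0,"hand":1},{"dp":[0,0,0.001],"yaw":0,"hand":1}]'

```text
clock: 12.87
tool_pos: [0.4927, -0.0844, 0.1259]
eef_rot: [[-0.999, -0.05, -0.0], [-0.05, 0.999, 0.0], [0.0, 0.0, -1.0]]
ft_force: [0.4, -0.2, 0.4]
width: 0.002
```

Emit:
carry_out --moves '[{"dp":[0,0,0.0005],"yaw":0,"hand":1},{"dp":[0,0,0.001],"yaw":0,"hand":1},{"dp":[0,0,0.001],"yaw":0,"hand":1},{"dp":[0,0,0.001],"yaw":0,"hand":1}]'

```text
clock: 13.2
tool_pos: [0.4928, -0.0845, 0.1254]
eef_rot: [[-0.999, -0.05, 0.0], [-0.05, 0.999, -0.0], [-0.0, -0.0, -1.0]]
ft_force: [-0.6, -0.0, 2.7]
width: 0.002
```

Stiffening here. I continue in 0.5 mm steps.

Emit:
carry_out --moves '[{"dp":[0,0,0.0003],"yaw":0,"hand":1},{"dp":[0,0,0.0005],"yaw":0,"hand":1},{"dp":[0,0,0.0005],"yaw":0,"hand":1},{"dp":[0,0,0.0005],"yaw":0,"hand":1}]'

```text
clock: 13.53
tool_pos: [0.4928, -0.0845, 0.1249]
eef_rot: [[-0.999, -0.05, 0.0], [-0.05, 0.999, -0.0], [-0.0, -0.0, -1.0]]
ft_force: [-1.0, -0.3, 4.7]
width: 0.004
```

Emit:
carry_out --moves '[{"dp":[0,0,0.0003],"yaw":0,"hand":1},{"dp":[0,0,0.0005],"yaw":0,"hand":1},{"dp":[0,0,0.0005],"yaw":0,"hand":1},{"dp":[0,0,0.0005],"yaw":0,"hand":1}]'

```text
clock: 13.87
tool_pos: [0.4929, -0.0845, 0.1245]
eef_rot: [[-0.999, -0.05, 0.0], [-0.05, 0.999, -0.0], [-0.0, -0.0, -1.0]]
ft_force: [-1.5, 0.5, 6.1]
width: -0.003
```

Emit:
carry_out --moves '[{"dp":[0,0,0.0003],"yaw":0,"hand":1},{"dp":[0,0,0.0005],"yaw":0,"hand":1},{"dp":[0,0,0.0005],"yaw":0,"hand":1},{"dp":[0,0,0.0005],"yaw":0,"hand":1}]'

```text
clock: 14.2
tool_pos: [0.4929, -0.0845, 0.1242]
eef_rot: [[-0.999, -0.05, 0.001], [-0.05, 0.999, -0.0], [-0.001, -0.0, -1.0]]
ft_force: [-2.9, 1.1, 7.7]
width: 0.001
```

Emit:
carry_out --moves '[{"dp":[0,0,0.0003],"yaw":0,"hand":1},{"dp":[0,0,0.0005],"yaw":0,"hand":1},{"dp":[0,0,0.0005],"yaw":0,"hand":1},{"dp":[0,0,0.0005],"yaw":0,"hand":1}]'

```text
clock: 14.53
tool_pos: [0.4929, -0.0845, 0.1238]
eef_rot: [[-0.999, -0.05, 0.001], [-0.05, 0.999, -0.0], [-0.001, -0.0, -1.0]]
ft_force: [-2.5, 0.1, 7.9]
width: -0.001
```

Emit:
carry_out --moves '[{"dp":[0,0,0.0003],"yaw":0,"hand":1},{"dp":[0,0,0.0005],"yaw":0,"hand":1},{"dp":[0,0,0.0005],"yaw":0,"hand":1},{"dp":[0,0,0.0005],"yaw":0,"hand":1}]'

```text
clock: 14.87
tool_pos: [0.4927, -0.0845, 0.1219]
eef_rot: [[-0.999, -0.05, -0.0], [-0.05, 0.999, 0.0], [0.0, 0.0, -1.0]]
ft_force: [0.6, 0.1, 0.2]
width: 0.002
```

It snapped: force fell from 7.9 N to about 0. I check gently that it is seated, lift, and look.

Emit:
carry_out --moves '[{"dp":[0,0,0.0004],"yaw":0,"hand":1},{"dp":[0,0,0.0008],"yaw":0,"hand":1},{"dp":[0,0,0.0008],"yaw":0,"hand":1},{"dp":[0,0,0.0008],"yaw":0,"hand":1}]'

```text
clock: 15.2
tool_pos: [0.4926, -0.0844, 0.1213]
eef_rot: [[-0.999, -0.05, -0.0], [-0.05, 0.999, 0.0], [0.0, 0.0, -1.0]]
ft_force: [0.0, 0.1, 0.1]
width: 0.003
```

Emit:
carry_out --moves '[{"dp":[0,0,-0.002],"yaw":0,"hand":1},{"dp":[0,0,-0.02],"yaw":0,"hand":1},{"dp":[0,0,-0.03],"yaw":0,"hand":1},{"dp":[0,0,-0.03],"yaw":0,"hand":1}]'

```text
clock: 15.53
tool_pos: [0.4945, -0.085, 0.1548]
eef_rot: [[-0.999, -0.05, 0.006], [-0.05, 0.999, -0.002], [-0.006, -0.002, -1.0]]
ft_force: [0.8, 0.1, 0.4]
width: -0.003
```

```bash
python3 - <<'E'
from h import *
print(robot.observe()['tool_pos'])
p,d,c=cap('scene','s2'); W=cloud(d,c)
for n,(u,v) in dict(bl=(317,199),bm=(285,181),br=(256,162)).items():
    w=W[v-10:v+10,u-8:u+9].reshape(-1,3); z=w[:,2]; k=z>np.nanmax(z)-.004
    print(n,'high',w[k].mean(0).round(4),np.nanmax(z).round(4),k.sum())
cv2.imwrite('pics/s2z.png',cv2.resize(p[130:310,160:370],None,fx=3.3,fy=3.3,interpolation=2)[:,:,::-1])
E
python3 go.py 0.5525 -0.0817 0.16
```

```text
[ 0.49451568 -0.08495698  0.15479131]
bl high [0.4874 0.0668 0.1052] 0.1081 21
bm high [ 0.4903 -0.0088  0.1092] 0.1116 21
br high [ 0.4941 -0.0839  0.1081] 0.1104 23
[ 0.4939 -0.0848  0.1535] dp [-0.0587  0.0002 -0.0063] xang -177.13 [-0.77  0.76 -0.32] 0.0021337058281360737 15.5833
[[-0.9987, -0.0502, 0.004], [-0.0502, 0.9987, -0.0011], [-0.0039, -0.0013, -1.0]]
```

View pics/s2z.png

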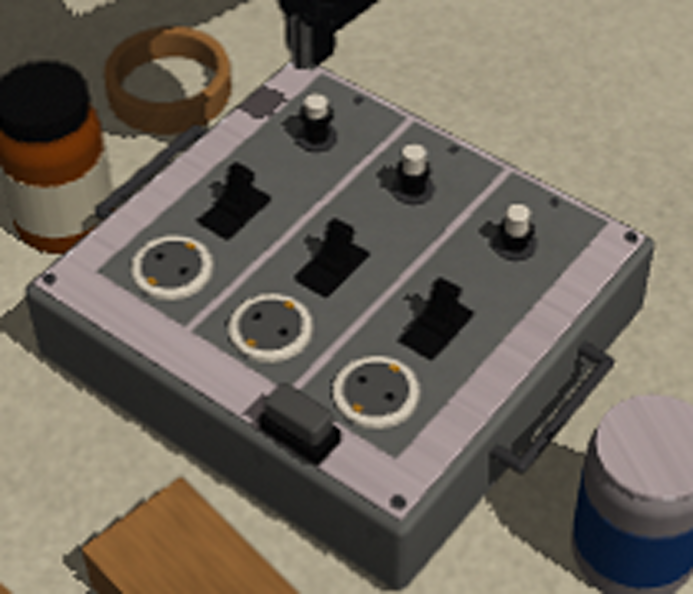

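The right button stands about 4.5 mm lower and stayed in, while the left and middle sprang back. Next is the right toggle.

Emit:
carry_out --moves '[{"dp":[-0.02,0,0],"yaw":0,"hand":1},{"dp":[-0.042,0,0],"yaw":0,"hand":1},{"dp":[-0.042,0,0.01],"yaw":0,"hand":1},{"dp":[-0.042,0,0.02],"yaw":0,"hand":1},{"dp":[-0.042,0,0.03],"yaw":0,"hand":1},{"dp":[-0.042,0,0.04],"yaw":0,"hand":1},{"dp":[-0.042,0,0.045],"yaw":0,"hand":1},{"dp":[-0.042,0,0.045],"yaw":0,"hand":1}]'

```text
clock: 16.25
tool_pos: [0.5329, -0.082, 0.1042]
eef_rot: [[-0.999, -0.05, -0.004], [-0.05, 0.999, 0.001], [0.004, 0.001, -1.0]]
ft_force: [-0.4, 0.2, 0.1]
width: -0.005
```

Emit:
carry_out --moves '[{"dp":[0,0,0],"yaw":0,"hand":1},{"dp":[0,0,0],"yaw":0,"hand":1}]'

```text
clock: 16.42
tool_pos: [0.5349, -0.0825, 0.1073]
eef_rot: [[-0.999, -0.05, 0.001], [-0.05, 0.999, -0.0], [-0.001, -0.0, -1.0]]
ft_force: [0.3, -0.8, 0.8]
width: 0.001
```

```bash
python3 go.py 0.5615 -0.0813 0.106
```

```text
[ 0.5349 -0.0825  0.1073] dp [-0.0267 -0.0001  0.0013] xang -177.13 [ 0.31 -0.78  0.8 ] 0.0014857328238034738 16.4167
[[-0.9987, -0.0501, 0.0011], [-0.0501, 0.9987, -0.0002], [-0.0011, -0.0003, -1.0]]
```

Emit:
carry_out --moves '[{"dp":[-0.004,0,0],"yaw":0,"hand":1},{"dp":[-0.008,0,0],"yaw":0,"hand":1},{"dp":[-0.012,0,0],"yaw":0,"hand":1},{"dp":[-0.015,0,0],"yaw":0,"hand":1},{"dp":[-0.018,0,0],"yaw":0,"hand":1},{"dp":[-0.021,0,0],"yaw":0,"hand":1},{"dp":[-0.024,0,0],"yaw":0,"hand":1},{"dp":[-0.027,0,0],"yaw":0,"hand":1}]'

```text
clock: 17.08
tool_pos: [0.5624, -0.0809, 0.1066]
eef_rot: [[-0.999, -0.05, 0.001], [-0.05, 0.999, 0.0], [-0.001, 0.0, -1.0]]
ft_force: [-0.6, -0.0, -0.7]
width: -0.0
```

Emit:
carry_out --moves '[{"dp":[0,0,0],"yaw":0,"hand":1},{"dp":[0,0,0],"yaw":0,"hand":1},{"dp":[0.01,0,0],"yaw":0,"hand":1},{"dp":[0.022,0,0],"yaw":0,"hand":1},{"dp":[0.025,0,-0.02],"yaw":0,"hand":1},{"dp":[0.025,0,-0.05],"yaw":0,"hand":1},{"dp":[0.06,0,-0.08],"yaw":0,"hand":1},{"dp":[0.1,0,-0.1],"yaw":0,"hand":1}]'

```text
clock: 17.75
tool_pos: [0.4685, -0.0859, 0.2051]
eef_rot: [[-0.999, -0.051, 0.002], [-0.051, 0.999, -0.001], [-0.002, -0.001, -1.0]]
ft_force: [0.0, -0.2, 0.8]
width: -0.001
```

Emit:
carry_out --moves '[{"dp":[0.04,0,-0.03],"yaw":0,"hand":1},{"dp":[0.08,0,-0.05],"yaw":0,"hand":1},{"dp":[0.08,0,-0.05],"yaw":0,"hand":1},{"dp":[0.08,0,-0.05],"yaw":0,"hand":1},{"dp":[0.08,0,-0.05],"yaw":0,"hand":1}]'

```text
clock: 18.17
tool_pos: [0.3882, -0.0898, 0.2533]
eef_rot: [[-0.999, -0.049, 0.002], [-0.049, 0.999, -0.0], [-0.002, -0.0, -1.0]]
ft_force: [0.7, -0.0, -0.4]
width: -0.004
```

```bash
python3 - <<'E'
from h import *
p,d,c=cap('scene','s3'); W=cloud(d,c)
for n,(u,v) in dict(bl=(317,199),bm=(285,181),br=(256,162)).items():
    w=W[v-10:v+10,u-8:u+9].reshape(-1,3); z=w[:,2]; k=z>np.nanmax(z)-.004
    print(n,'high',w[k].mean(0).round(4),np.nanmax(z).round(4),k.sum())
pt,d,c=cap('top','t3'); W=cloud(d,c)
for n,(u,v) in dict(tl=(258,212),tm=(296,211),tr=(334,209),stamp=(263,159)).items():
    w=W[v-12:v+13,u-9:u+10].reshape(-1,3); z=w[:,2]; k=z>.098
    print(n,'high',w[k].mean(0).round(4),k.sum())
cv2.imwrite('pics/s3z.png',cv2.resize(p[130:310,160:370],None,fx=3.3,fy=3.3,interpolation=2)[:,:,::-1])
print(robot.observe()['tool_pos'],robot.observe()['clock'])
E
```

```text
bl high [0.4873 0.0664 0.1052] 0.1077 25
bm high [ 0.4918 -0.0083  0.1107] 0.1135 15
br high [ 0.4948 -0.0839  0.1082] 0.1106 24
tl high [0.556  0.0687 0.1051] 39
tm high [ 0.5602 -0.0059  0.1047] 42
tr high [ 0.5792 -0.0797  0.1041] 47
stamp high [0.6692 0.0588 0.1026] 169
[ 0.38853945 -0.08953811  0.25179907] 18.2667
```

View pics/s3z.png

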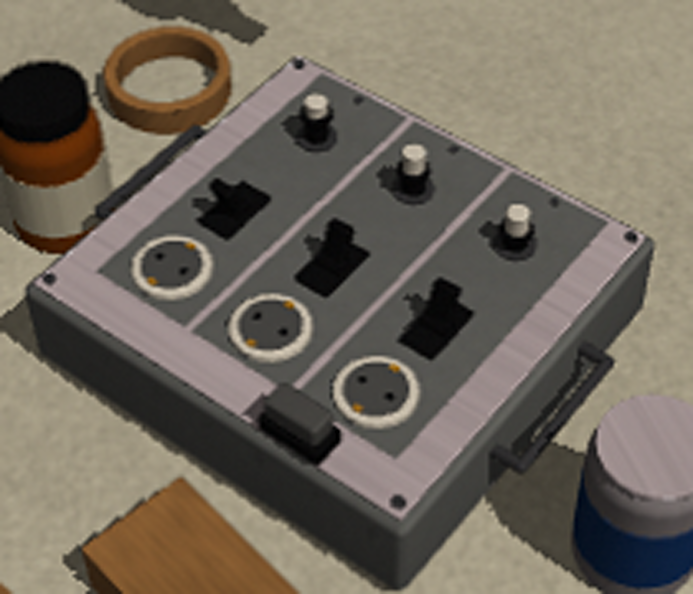

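View pics/t3.png

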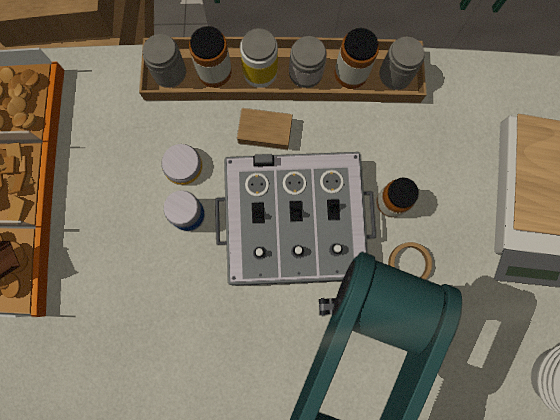

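The right lever end moved from x = 0.563 to 0.579, so it is on. The other two levers, the stamp and the goods have not moved, and the arm is clear.

```bash
python3 -c "
from workcell import robot
print(robot.finish_job())"
```

```text
the job is handed in; nothing more can be done
None
```

The job is done and handed in at about 18 s: the right circuit is on, and the other two toggles were never touched.

- **Left and middle buttons:** each was pressed about 4 to 5 mm and stayed soft, at most about 2.5 N. Both sprang back out, so I left them.
- **Right button:** it resisted up to about 8 N, gave way and snapped down. I then switched on the right toggle.

**Last checks:**
- The depth picture shows the right button about 4.5 mm lower than at the start, and still in after the toggle was switched.
- The right lever now leans towards the outlets: its end moved about 16 mm, and the force on the tool was near zero once it had snapped over.
- The other two levers and the date stamp measure within about 1 mm of where they were. The other goods look unmoved in the final pictures; I did not measure them.
- The arm is parked clear of the unit.

No check failed. The one mismatch was that the left and middle buttons were first felt about 1 to 2 mm lower than the camera had put them, which is within the calibration error.

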